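# Draw a canister out of the cooling block with the hook

### The arm

A 6-joint arm with a two-finger parallel gripper is mounted at the origin on a cart in front of the work surface, level with it; the furniture and walls round the work are solid. World frame = base frame: x ahead of the robot, y to its left, z up, the work surface at z = 0. Lengths are in m, angles in rad, forces in N, time in s.
With the tool pointing down it reaches from about 0.35 to 0.8 m from the base axis. Payload 7.3 kg.
Tool frame: the origin (TCP) lies at the centre of the arm's flange, where the gripper is bolted on; the fingertips stand 173 mm ahead of it and the grasp point (between the pads) lies 155 mm ahead of it (bot.grip_point_offset is the distance from the TCP to the grasp point, in m); z points along the fingers, y is the line along which they close (so a half turn about z gives the same grasp; the last joint's range is limited). The gripper opens to 85 mm and grips with 20 to 120 N. Pads are 22 mm wide; open, the fingers measure 114 mm over their backs; the gripper's body (76 mm by 85 mm) begins 54 mm behind the grasp point. The pads swing forward as they close: fully open they stand 13 mm farther back than shut.
Start: joints at [-1.368, 0.342, 1.524, -0, 1.275, -0.146], TCP at [0.179, -0.493, 0.405] pointing down, gripper open.
Joint ranges: [-2.53, 2.53], [-0.77, 2.02], [0.04, 2.7], [-1, 4.14], [0.28, 2.66], [-3.11, 3.11]. Speed limits (rad/s): [2.57, 2.57, 3.14, 3.14, 3.14, 3.14].

### API

Orientations are given as a rotation vector (axis times angle).
In Python, from bench import bot, read_camera gives the robot as it stands (bot), with the cameras as plain functions. Calls block until the motion is done:
- bot.reach(position, orientation): joint-space move of the TCP to a pose.
- bot.servo_line(position, rotation=None, max_speed=0.15, threshold=None): straight line of the TCP; rotation=None keeps the orientation; max_speed is the mean speed in m/s. With threshold (N) it stops when the force on the tool has changed by that much, and returns True; else False.
- bot.set_joints(angles): joint-space move.
- bot.release() and bot.grasp(newtons=None): open the fingers fully, or close them until they stop; newtons is the grip in N (None keeps the last).
- bot.wait(seconds).
- bot.ik(position, orientation): joint angles nearest the present ones, or None.
- bot.get_obs(): the state.
- read_camera(name): name is "scene" or "side" or "wrist"; returns a dict with "frame" (420x560x3 uint8, red, green, blue), "intrinsics" (3x3 intrinsics, pixels), "xyz" and "attitude" of the camera in the world. Camera axes: x right, y down, z forward; pixel columns grow to the right and rows downward; lengths in m; the calibration is good to about 2 mm. A picture is of the moment at which its call begins. There is no depth.
A pose or a line that the arm cannot do raises bot.MotionError and nothing moves.
- bot.close_job(): hands the job in; it is judged then, once.
The state is a dict: "time_s": time; "qpos": joint angles; "dq": joint speeds; "effort": joint torques, N m; "tool_pos": TCP position; "ee_rot": TCP orientation; "contact_force": force on the tool from outside, world axes, zero at the start; "moment": the same for the moment, N m; "width": opening from 0.0 (shut) to 1.0 (fully open); "grip_force": force on a finger pad.
Only numpy, scipy, OpenCV 4.12 (cv2) and the standard library are available. Lean on these libraries where they do the work, as an engineer would, in place of code of your own. Each camera call takes 0.05 s, during which the arm holds its last target. There are 200 camera calls.

### The job

Flip the clear cover of the cooling block right over so that it stays open by itself. Then take the hook tool from its fork stand, draw the red-topped canister out of its deep slanted well by its wire bail, touching it with nothing but the hook, and set it down gently, upright in the steel tray and off the hook. Hang the hook tool back in the fork by its collar, leave the cover open, and do not disturb the blue-topped canister or the yellow-capped bottle.

Things in the scene. Friction and masses are not known exactly. Their poses are not given: they have to be found in the camera images.
- cooling_block: Fixed aluminium block, 60 deep x 112 wide x 135 mm, on a dark base plate (150 x 112 mm). Origin: base centre on the bench. Its -x faces the front (low edge, robot side), z up. Block, wells and cover face lean 30 deg to the front: well axis (outward) = (-0.5, 0, 0.866), slope axis u (up the face) = (0.866, 0, 0.5) in this frame. Two wells, 44 mm bore, 120 mm deep, at y = -27 and +27 mm.
- well_a_mouth (a point): Centre of the mouth of the well at y = -27 mm of the block (in the plane of the sloping top face, z about 143 mm).
- well_b_mouth (a point): Centre of the mouth of the well at y = +27 mm of the block. Either well may hold the red canister.
- cover (a joint): Clear cover, 58 long x 110 wide x 4 mm, 0.1 kg, hinged along the low front edge of the block. 0 = shut on the face, grows as its free (far, upper) edge swings up and over towards the robot; balance near 0.87 rad (below it falls shut), stop at 2.36 rad. Nearly free hinge.
- cover_post_tip (a point): Top of the orange round post (12 mm diameter, 41 mm tall) that stands square on the cover, 46 mm from the hinge line, mid-width. Tip is 45 mm above the cover's underside. Pushing the far side of the post towards the hinge line swings the cover open.
- cover_hinge_line (a point): Point on the hinge axis at mid-width of the cover; the axis runs along the block's y. 128 mm above the bench.
- red_canister: Steel canister, red top, 38 mm diameter, 48 mm tall, 0.16 to 0.26 kg. Origin: centre of its flat underside; z along its axis; at the start x up the block's slope, y across. Wire bail: 3 mm wire, arch 26 mm wide in y, apex centre 24 mm above its pivot axis (along y, 50 mm above the origin); swings with light friction +-0.45 rad; its lean is NOT measured: the apex may be 10 mm to either side in x.
- blue_canister: The same with a blue top, in the other well: leave it. Same frame as the red one.
- fork_stand: Fixed grey stand, base 90 x 76 mm; a post at +x carries two level prongs (12 wide, 14 mm gap) that run along x, from the post (x = 38 mm) to x = -22 mm, open to -x. Origin: on the bench below the seat; z up. Between it and the block, from y = -0.09 to 0.15 in the room, stand a clear bath, 190 mm tall, and behind x = 0.43 its black circulator head, 300 mm tall: carry the tool over or round them.
- fork_seat (a point): Middle of the gap between the prongs, level with their top (125 mm up), where the tool hangs. The post's front lies 38 mm behind (+x).
- hook_tool: Hook tool, 90 g, hanging in the fork. Origin: middle of its orange handle (26 in x, 14 in y, 50 mm in z; grip across y); z up along shank. Collar 30 mm wide at z -29 to -25 mm rests on the prongs. Shank (4 mm rod) runs down to z = -125 mm, then 10 mm along +x (the foot), then a lip whose round end is at z = -114 mm, at x = 10 mm.
- hook_foot (a point): Middle of the hook's foot (rod centre), at x = 5, z = -125 mm of the tool.
- tray: Fixed steel tray, 112 x 112 x 20 mm, walls 4 mm, floor 4 mm thick. Origin: underside centre; z up.
- yellow_bottle: Yellow-capped bottle, 38 mm diameter, 86 mm tall, standing loose. Origin: underside centre.

How it is judged:
By the outcome, as a careful person would: the job done as asked, in the order asked, and still so for the second after the job is handed in, with the robot touching nothing.
It also fails if it takes over 72 s, if anything falls off the work surface, if the arm or the gripper's body presses on something with over 40 N, if the wrist force passes 120 N, or if a joint passes its speed limit or range.

## Working session

There is one attempt and no reset: what is moved stays moved. The work goes in short steps, each a Python script; the robot and the scene stay as the last script left them, time stands still between calls to the robot, and variables do not carry over. Pictures are saved under pics/ and viewed, at most 10 in all, crops included, and the job is handed in when it is done.

```bash
mkdir -p pics; ls
python3 - <<'E'
from bench import bot, read_camera
import cv2,numpy as np
for n in ("scene","side","wrist"):
    c=read_camera(n); cv2.imwrite(f"pics/{n}0.png",c["frame"][:,:,::-1]); np.savez(f"pics/{n}0.npz",**c)
    print(n,c["intrinsics"],c["xyz"],c["attitude"])
a=[cv2.imread(f"pics/{n}0.png") for n in ("scene","side")]
cv2.imwrite("pics/s0.png",cv2.resize(a[0],(800,600),interpolation=cv2.INTER_CUBIC));cv2.imwrite("pics/d0.png",cv2.resize(a[1],(800,600),interpolation=cv2.INTER_CUBIC))
print(bot.get_obs())
E
```

```text
bench.py
pics
scene [[467.64295004   0.         279.26721023]
 [  0.         467.64295004 211.05862489]
 [  0.           0.           1.        ]] [-0.50233787 -0.37132838  1.10108087] [-2.01253036  1.24495418 -0.53549509]
side [[452.9389122    0.         280.54888143]
 [  0.         452.9389122  212.32849225]
 [  0.           0.           1.        ]] [-0.30732631 -0.11508366  0.93768289] [-1.96397731  1.46155432 -0.60361506]
wrist [[311.99825929   0.         280.76209341]
 [  0.         311.99825929 207.4916912 ]
 [  0.           0.           1.        ]] [ 0.25732966 -0.46452753  0.373902  ] [ 2.34229025 -1.64226769 -0.27359086]
{'time_s': 0.15, 'qpos': array([-1.36799376e+00,  3.42584405e-01,  1.52478795e+00,  3.97991928e-06,
        1.27538124e+00, -1.45990835e-01]), 'dq': array([ 0.00017556, -0.00317364, -0.00242123,  0.00017434,  0.00041587,
        0.00107037]), 'effort': array([ 1.11301437e-03, -4.33906782e+01, -2.46147126e+01, -2.60692032e-04,
        5.73746511e-03, -1.99276525e-05]), 'tool_pos': array([ 0.17943364, -0.49328829,  0.40417757]), 'ee_rot': array([-3.09279642e+00, -5.44907207e-01,  4.58000512e-05]), 'contact_force': array([-0.63475235,  0.10091288,  0.05736688]), 'moment': array([ 0.01170691, -0.01914827,  0.01498508]), 'grip_force': 0.0, 'width': 0.9989524354265142}
```

View pics/s0.png

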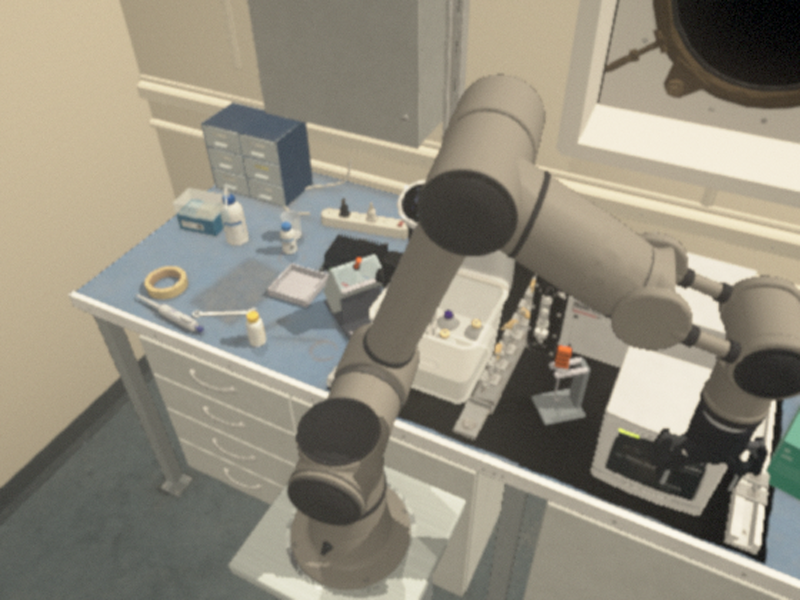

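View pics/d0.png

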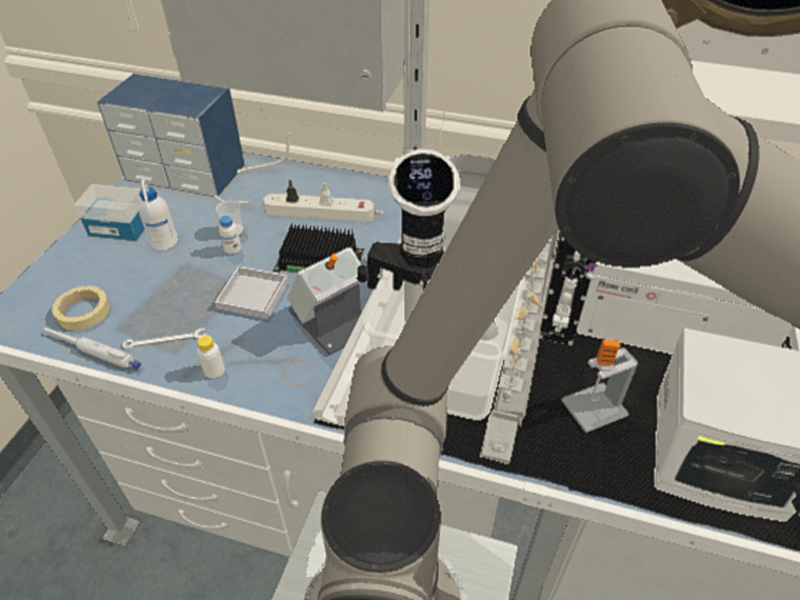

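The arm hides nothing essential. The cooling block with its orange post is at about (358,263) in scene and (333,260) in side. The hook handle is at (563,357) and (609,352), the tray at (297,285) and (251,292), and the bottle cap at (253,316) and (206,342). Next I triangulate these roughly.

```bash
cat > h.py <<'E'
import numpy as np,cv2
from scipy.spatial.transform import Rotation as R
try: from bench import bot, read_camera
except Exception: pass
def cam(name,tag):
    c=read_camera(name); np.savez(f"pics/{tag}.npz",**c); return c
def load(tag): return np.load(f"pics/{tag}.npz")
def ray(c,p):
    K=c["intrinsics"]; d=np.linalg.inv(K)@[p[0],p[1],1]
    return c["xyz"],R.from_rotvec(c["attitude"]).apply(d/np.linalg.norm(d)) 
def onz(c,p,z):
    o,d=ray(c,p); return o+d*(z-o[2])/d[2]
def tri(obs):
    A=np.zeros((3,3));b=np.zeros(3);L=[]
    for c,p in obs:
        o,d=ray(c,p);M=np.eye(3)-np.outer(d,d);A+=M;b+=M@o;L.append((o,M))
    x=np.linalg.solve(A,b); return x,[round(1e3*np.linalg.norm(M@(x-o)),1) for o,M in L]
def proj(c,X):
    q=c["intrinsics"]@R.from_rotvec(c["attitude"]).inv().apply(np.asarray(X)-c["xyz"]); return q[:2]/q[2]
def crop(c,u0,v0,w,h,s,fn):
    cv2.imwrite(fn,cv2.resize(np.ascontiguousarray(c["frame"][v0:v0+h,u0:u0+w,::-1]),None,fx=s,fy=s,interpolation=cv2.INTER_CUBIC))
E
python3 - <<'E'
from h import *
np.set_printoptions(precision=4,suppress=True)
s,d=load("scene0"),load("side0");f=lambda x,y:((x+.5)*.7-.5,(y+.5)*.7-.5)
P={"post":((358,262),(333,259)),"handletop":((564,349),(609,344)),"cap":((253,313),(206,339)),"circ":None}
for k,v in P.items():
    if v: print(k,tri([(s,f(*v[0])),(d,f(*v[1]))]))
for n,p in (("tray",(251,292)),("tray near left",(215,308)),("traynear right",(267,318)),("tray far right",(289,277)),("tray far l",(238,266))): print(n,onz(d,f(*p),0.02))
c=load("wrist0");o=bot.get_obs()
Rt=R.from_rotvec(o["ee_rot"]);print("cam in tcp",Rt.inv().apply(c["xyz"]-o["tool_pos"]),(Rt.inv()*R.from_rotvec(c["attitude"])).as_matrix())
E
```

```text
post (array([0.4856, 0.2475, 0.177 ]), [np.float64(1.8), np.float64(1.8)])
handletop (array([ 0.4311, -0.2371,  0.1695]), [np.float64(0.3), np.float64(0.3)])
cap (array([0.3181, 0.4284, 0.0873]), [np.float64(0.7), np.float64(0.7)])
tray [0.5093 0.4463 0.02  ]
tray near left [0.4473 0.4944 0.02  ]
traynear right [0.4519 0.3841 0.02  ]
tray far right [0.5728 0.3904 0.02  ]
tray far l [0.5733 0.5076 0.02  ]
cam in tcp [ 0.083  -0.0004  0.0303] [[-0.0012 -0.9465 -0.3228]
 [ 1.     -0.0011 -0.0004]
 [ 0.     -0.3228  0.9465]]
```

```bash
cat >> h.py <<'E'
def ori(xdir,zdir=(0,0,-1)):
    z=np.array(zdir,float);z/=np.linalg.norm(z);x=np.array(xdir,float);x-=z*(x@z);x/=np.linalg.norm(x)
    return R.from_matrix(np.c_[x,np.cross(z,x),z]).as_rotvec()
def yaw(deg): a=np.radians(deg); return (np.cos(a),np.sin(a),0)
E
python3 - <<'E'
from h import *
np.set_printoptions(precision=3,suppress=True)
t=lambda n,p,o: print(n,bot.ik(p,o))
for y in (0,180): 
    t(f"hook grasp x{y}",[.431,-.237,.31],ori(yaw(y)))
    t(f"hook view x{y}",[.43,-.237,.44],ori(yaw(y)))
    t(f"block view x{y}",[.43,.25,.44],ori(yaw(y)))
    t(f"push x{y}",[.48,.25,.35],ori(yaw(y)))
    z=(.5,0,-.866)
    t(f"insert x{y}",[.39,.25,.33],ori(yaw(y),z))
    t(f"drawn x{y}",[.316,.25,.46],ori(yaw(y),z))
    t(f"tray x{y}",[.51,.445,.37],ori(yaw(y)))
E
```

```text
hook grasp x0 [-0.659  0.384  1.75  -0.     1.007  0.912]
hook view x0 [-0.66   0.252  1.552 -0.     1.338  0.911]
block view x0 [ 0.372  0.264  1.535 -0.     1.342  1.943]
push x0 [ 0.339  0.421  1.563 -0.     1.158  1.909]
insert x0 [ 0.474  0.242  1.966 -0.486  0.51   2.421]
drawn x0 [ 0.574 -0.021  1.866 -0.361  0.878  2.318]
tray x0 [ 0.604  0.653  1.1   -0.     1.388  2.175]
hook grasp x180 [-0.659  0.384  1.75   0.     1.007 -2.23 ]
hook view x180 [-0.66   0.252  1.552  0.     1.338 -2.231]
block view x180 [ 0.372  0.264  1.535 -0.     1.342 -1.198]
push x180 [ 0.339  0.421  1.563 -0.     1.158 -1.232]
insert x180 [ 0.474  0.242  1.966 -0.486  0.51  -0.721]
drawn x180 [ 0.574 -0.021  1.866 -0.361  0.878 -0.824]
tray x180 [ 0.604  0.653  1.1   -0.     1.388 -0.966]
```

Run:
```python
from h import *
o=ori(yaw(180))
for i,p in enumerate([(.46,-.28,.45),(.39,-.20,.45)]):
    bot.reach(p,o); bot.wait(.2); cam("wrist",f"hk{i}")
bot.reach((.34,0,.53),ori(yaw(180)))
for i,p in enumerate([(.42,.22,.45),(.49,.28,.45)]):
    bot.reach(p,o); bot.wait(.2); cam("wrist",f"bl{i}")
print(bot.get_obs()["time_s"])
S=lambda a,b,f:cv2.imwrite(f,cv2.resize(np.hstack([load(a)["frame"],load(b)["frame"]])[:,:,::-1],(800,300),interpolation=cv2.INTER_AREA))
cv2.imwrite("pics/v1.png",np.vstack([cv2.resize(np.hstack([load(a)["frame"],load(b)["frame"]])[:,:,::-1],(800,300),interpolation=cv2.INTER_AREA) for a,b in (("hk0","hk1"),("bl0","bl1"))]))
```

```text
5.8083
```

View pics/v1.png

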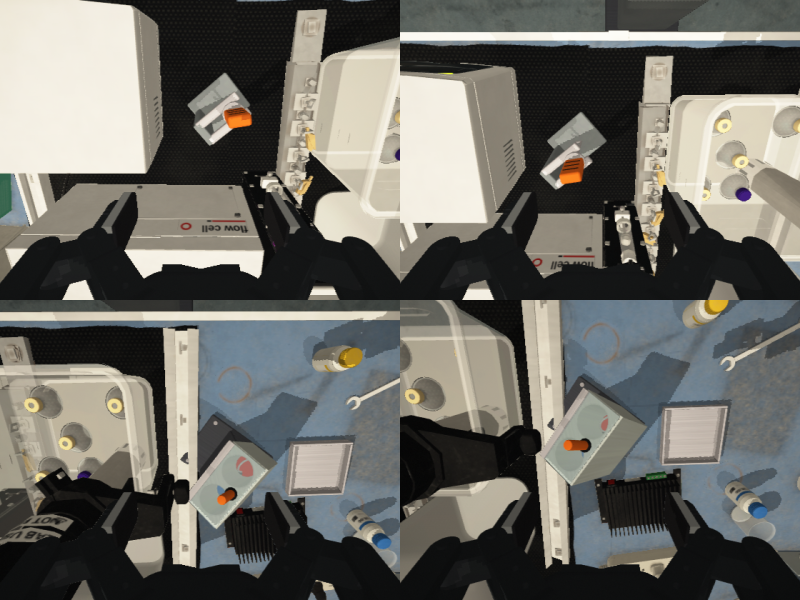

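Run:
```python
from h import *
C=lambda t,u,v,w=130,h=100:cv2.resize(np.ascontiguousarray(load(t)["frame"][v:v+h,u:u+w,::-1]),(400,300) if w<140 else None,fx=1,fy=1,interpolation=cv2.INTER_CUBIC)
def C(t,u,v,s): 
    return cv2.resize(np.ascontiguousarray(load(t)["frame"][v:v+int(300/s),u:u+int(400/s),::-1]),(400,300),interpolation=cv2.INTER_CUBIC)
cv2.imwrite("pics/v2.png",np.vstack([np.hstack([C("hk0",255,95,4),C("hk1",190,150,4)]),np.hstack([C("bl0",255,175,2.5),C("bl1",190,120,2.5)])]))
```

```text
(no output)
```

View pics/v2.png

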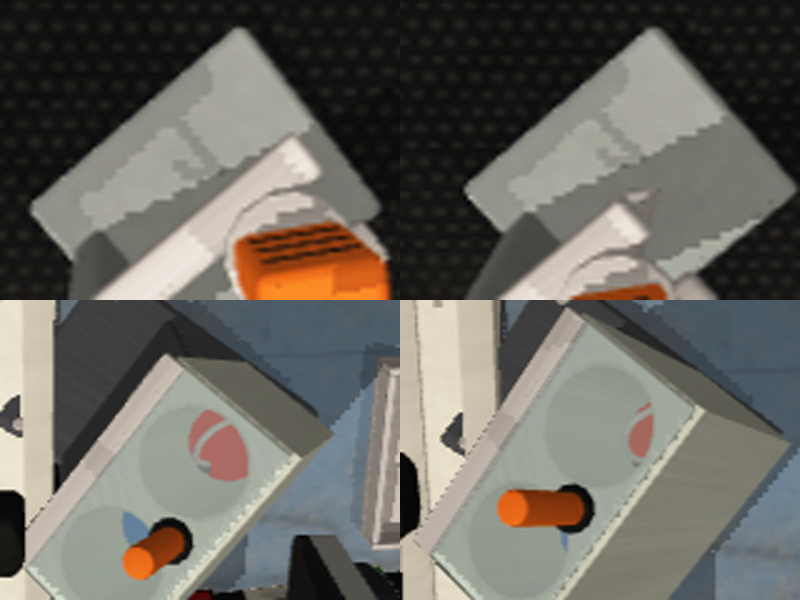

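The red canister is in the well nearer the tray (well b), and the block is yawed by about 35 to 40 deg. In bl0 the post tip is at crop (138,562) and the far cover corner at (300,460). In bl1 they are at (513,508) and (697,408). Next I fit the block and re-crop the hook.

```bash
cat > fit.py <<'E'
from h import *
from scipy.optimize import least_squares
np.set_printoptions(precision=4,suppress=True)
def axes(a):
    c,s=np.cos(a),np.sin(a); X=np.array([c,s,0]);Y=np.array([-s,c,0]);Z=np.array([0,0,1.])
    return X,Y,.866*X+.5*Z,-.5*X+.866*Z
def pt(q,m):
    X,Y,u,n=axes(q[3]); return q[:3]+(m[0]*u+m[1]*Y+m[2]*n)/1e3
E
cat > f1.py <<'E'
from fit import *
b0,b1=load("bl0"),load("bl1")
f0=lambda x,y:((x+.5)/2.5-.5+255,(y-300+.5)/2.5-.5+175)
f1=lambda x,y:((x-400+.5)/2.5-.5+190,(y-300+.5)/2.5-.5+120)
M=[("tip",(46,0,45),(138,562),(512,508)),("base",(46,0,4),(172,541),(573,508)),("farcorner",(58,55,4),(300,459),(697,408)),("lowcorner",(0,55,4),(183,360),(586,318))]
for n,m,p,r in M: print(n,*tri([(b0,f0(*p)),(b1,f1(*r))]))
def res(q): return np.concatenate([np.r_[proj(b0,pt(q,m))-f0(*p),proj(b1,pt(q,m))-f1(*r)] for n,m,p,r in M])
s=least_squares(res,[.44,.24,.128,.65],loss="soft_l1");q=s.x
print("hinge",q[:3],np.degrees(q[3]));print(s.fun.reshape(-1,4))
for m in ((46,0,45),(30,27,0),(30,-27,0)): print(m,pt(q,m))
np.save("pics/q.npy",q)
def C(t,u,v,s,ov=False):
    c=load(t);im=cv2.resize(np.ascontiguousarray(c["frame"][v:v+int(300/s),u:u+int(400/s),::-1]),(400,300),interpolation=cv2.INTER_CUBIC)
    if ov:
        for m in [x[1] for x in M]+[(30+22*np.cos(a),k*27+22*np.sin(a),0) for a in np.linspace(0,6.28,24) for k in (1,-1)]+[(0,-55,4),(58,-55,4),(0,0,0)]:
            p=(proj(c,pt(q,m))-[u,v]+.5)*s-.5; cv2.circle(im,(int(p[0]),int(p[1])),1,(255,0,255),-1)
    return im
cv2.imwrite("pics/v3.png",np.vstack([np.hstack([C("hk0",265,120,4),C("hk1",190,190,4)]),np.hstack([C("bl0",255,175,2.5,1),C("bl1",190,120,2.5,1)])]))
E
python3 f1.py
```

```text
tip [0.4809 0.2435 0.1893] [np.float64(0.1), np.float64(0.1)]
base [0.4917 0.2599 0.157 ] [np.float64(0.2), np.float64(0.2)]
farcorner [0.454  0.3027 0.1652] [np.float64(0.4), np.float64(0.4)]
lowcorner [0.428  0.2648 0.1293] [np.float64(0.4), np.float64(0.4)]
hinge [0.4689 0.2308 0.1291] 50.846314355038274
[[ 0.9776  0.0737  0.6308 -0.7688]
 [ 0.0964  0.0832  0.2316  0.7247]
 [-1.556   1.2869  0.2066  1.9498]
 [-0.5135 -1.6934 -0.8262 -3.515 ]]
(46, 0, 45) [0.4798 0.2442 0.1911]
(30, 27, 0) [0.4643 0.268  0.1441]
(30, -27, 0) [0.5062 0.2339 0.1441]
```

View pics/v3.png

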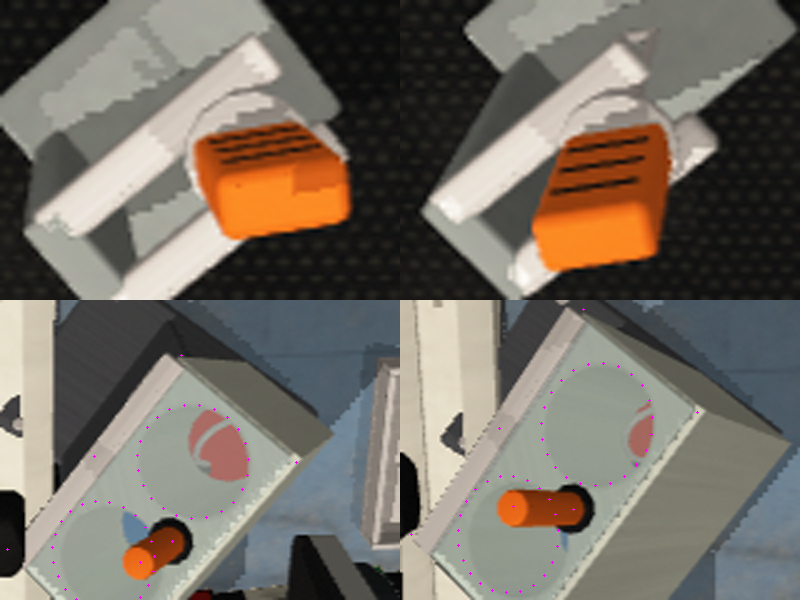

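The block fit is good: hinge at z 0.129, yaw 50.8 deg, and the reprojected well circles match. In hk0 the handle's top face centre is at crop (284,199). In hk1 it is at (602,240). The handle is yawed about 25 deg from the prongs.

```bash
cat > f2.py <<'E'
from fit import *
a,b=load("hk0"),load("hk1")
f0=lambda x,y:((x+.5)/4-.5+265,(y+.5)/4-.5+120)
f1=lambda x,y:((x-400+.5)/4-.5+190,(y+.5)/4-.5+190)
P=[("A",(213,183),(533,226)),("B",(337,160),(666,205)),("C",(350,213),(655,258)),("D",(238,240),(553,270)),
("prong in",(280,65),(648,72)),("prong out",(252,38),(623,47)),("prong back out",(33,215),(423,210))]
T={}
for n,p,r in P:
    T[n],e=tri([(a,f0(*p)),(b,f1(*r))]); print(n,T[n],e)
c=np.mean([T[k] for k in "ABCD"],0);v=T["B"]-T["A"]+T["C"]-T["D"];print("top centre",c,"yaw",np.degrees(np.arctan2(-v[1],-v[0])))
d=T["prong back out"]-T["prong out"];ya=np.arctan2(d[1],d[0]);print("stand yaw",np.degrees(ya))
X=np.array([np.cos(ya),np.sin(ya),0]);Y=np.array([-X[1],X[0],0])
print("seat",T["prong in"]+.022*X+.007*Y)
for k in (0,180):
    y=np.arctan2(-v[1],-v[0])+np.radians(k)
    L=c-[0,0,.139]+.010*np.array([np.cos(y),np.sin(y),0]); 
    print(k,L,(proj(a,L)-[265,120]+.5)*4-.5,(proj(b,L)-[190,190]+.5)*4-.5+[400,0])
s=load("side0");print("head at z.3",onz(s,(425*.7,155*.7),.3),onz(s,(392*.7,185*.7),.3),onz(s,(458*.7,185*.7),.3))
print("clamp",tri([(load("bl0"),(186*1.4,190*1.4)),(load("bl1"),(140*1.4,143*1.4))]))
for n in ("scene","side"):
    c0=load(n+"0"); print(n,proj(c0,T["A"]),proj(c0,c-[0,0,.13]))
E
python3 f2.py
```

```text
A [ 0.4245 -0.2507  0.1769] [np.float64(0.5), np.float64(0.5)]
B [ 0.4227 -0.2237  0.1679] [np.float64(1.8), np.float64(1.8)]
C [ 0.4296 -0.2243  0.1816] [np.float64(0.6), np.float64(0.6)]
D [ 0.4349 -0.2461  0.1787] [np.float64(0.4), np.float64(0.4)]
prong in [ 0.4073 -0.23    0.1254] [np.float64(0.5), np.float64(0.5)]
prong out [ 0.4014 -0.2363  0.1229] [np.float64(0.6), np.float64(0.6)]
prong back out [ 0.4407 -0.2871  0.134 ] [np.float64(0.7), np.float64(0.7)]
top centre [ 0.4279 -0.2362  0.1763] yaw -81.70775151590787
stand yaw -52.249517026188336
seat [ 0.4263 -0.2431  0.1254]
0 [ 0.4294 -0.2461  0.0373] [176.7379 109.6024] [623.4141  46.9961]
180 [ 0.4265 -0.2263  0.0373] [242.309   99.8495] [684.7244  38.3374]
head at z.3 [0.6714 0.1314 0.3   ] [0.5657 0.1608 0.3   ] [0.598  0.0536 0.3   ]
clamp (array([0.4951, 0.1987, 0.1398]), [np.float64(0.9), np.float64(0.9)])
scene [399.2787 245.3015] [387.7373 274.0075]
side [432.8975 242.0584] [414.0326 274.9723]
```

```bash
cat > push.py <<'E'
from fit import *
q=np.load("pics/q.npy"); X,Y,u,n=axes(q[3]); Z=np.array([0,0,1.]); h=np.r_[q[:2],.1285]
t=np.radians(12); zd=-Y*np.sin(t)-Z*np.cos(t); o=ori(-X,zd)
def tcp(th,un=(52,38),dx=0,dz=0):
    a=np.radians(30+th); U=np.cos(a)*X+np.sin(a)*Z; N=-np.sin(a)*X+np.cos(a)*Z
    c=h+(un[0]*U+un[1]*N)/1e3
    return c+(.0115+dx)*X+(dz-.001)*Z-zd*.173
bot.grasp(30)
bot.reach(tcp(0,dx=.012,dz=.04),o)
bot.servo_line(tcp(0,dx=.012)); f0=bot.get_obs()["contact_force"]
for th in (4,19,34,47,58,68):
    bot.servo_line(tcp(th),max_speed=.08); print(th,bot.get_obs()["contact_force"]-f0)
c=cam("side","op")
bot.servo_line(tcp(68,dz=.06),max_speed=.25)
# look along the red well's axis
m=pt(np.r_[h,q[3]],(30,27,0)); camp=m+.21*n
x=-.9465*u+.3228*n; z=-.3228*u-.9465*n
p=camp-.083*x-.0303*z; bot.reach(p,ori(x,z)); bot.wait(.3)
w=cam("wrist","well"); print(bot.get_obs()["time_s"],w["xyz"]-camp)
cv2.imwrite("pics/v4.png",np.hstack([cv2.resize(np.ascontiguousarray(w["frame"][80:380,130:530,::-1]),(480,360)),
 cv2.resize(np.ascontiguousarray(load("op")["frame"][140:260,170:276,::-1]),(318,360))]))
E
python3 push.py
```

```text
4 [ 0.3495  0.2981 -0.1879]
19 [0.9699 1.1393 2.513 ]
34 [ 0.2032 -0.1657  3.6098]
47 [-0.2032 -0.8309 -0.3061]
58 [ 0.3306  0.9059 -1.5081]
68 [ 0.622  -1.1068  0.011 ]
10.925 [-0.0009  0.0001  0.0006]
```

View pics/v4.png

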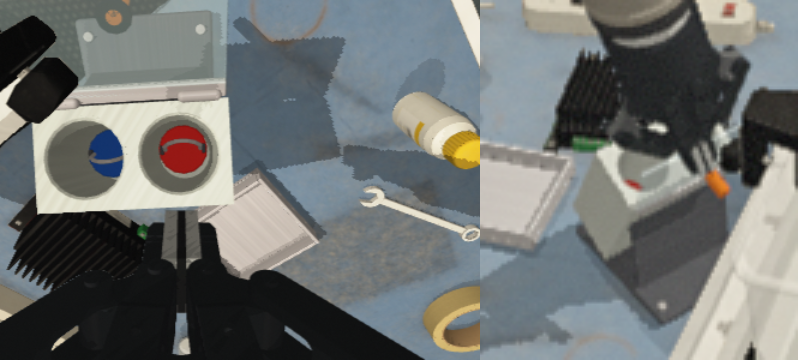

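The cover lies fully open. In the red well the bail appears to bow towards the low side, with its apex at about (183,141) and its ends at y≈155. I'll enlarge with projected marks for lean −10, 0 and +10 mm.

Run:
```python
from fit import *
q=np.load("pics/q.npy"); q[2]=.1285; w=load("well")
u0,v0,s=245,165,9
im=cv2.resize(np.ascontiguousarray(w["frame"][v0:v0+66,u0:u0+80,::-1]),None,fx=s,fy=s,interpolation=cv2.INTER_CUBIC)
f=lambda m:tuple(int(k) for k in (proj(w,pt(q,m))-[u0,v0]+.5)*s-.5)
for lean,col in ((-.43,(255,255,0)),(0,(0,255,0)),(.43,(255,0,255))):
    cv2.circle(im,f((30+24*np.sin(lean),27,-120+50+24*np.cos(lean))),4,col,-1)
for k in (14,40): cv2.circle(im,f((30,k,-70)),4,(255,255,255),-1)
for a in np.linspace(0,6.28,40): cv2.circle(im,f((30+22*np.cos(a),27+22*np.sin(a),0)),2,(0,255,255),-1);cv2.circle(im,f((30+19*np.cos(a),27+19*np.sin(a),-72)),2,(255,0,0),-1)
print(im.shape,f((0,27,0)),f((60,27,0)))
cv2.imwrite("pics/v5.png",im)
```

```text
(594, 720, 3) (320, -15) (319, 784)
```

View pics/v5.png

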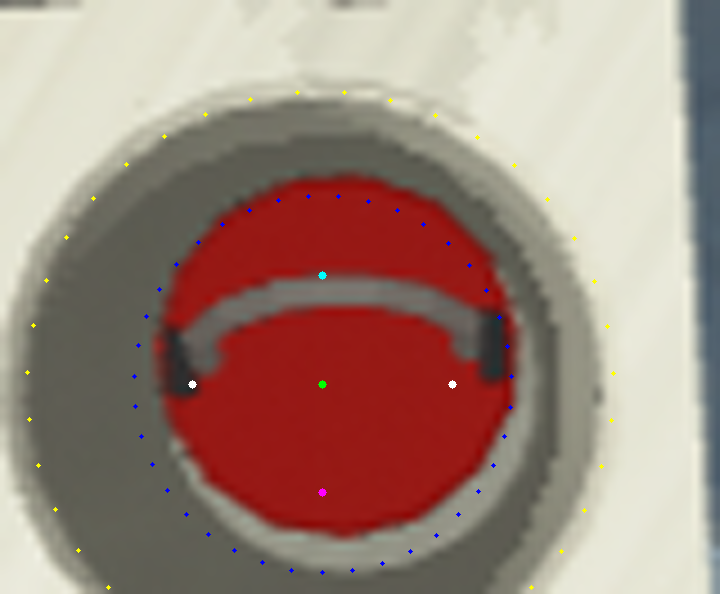

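The bail leans towards the low side: its apex is at (338,290), against a pivot midpoint of (336,352), so about −5.5 mm. The canister also rests about 3 mm to the low side. So the hook goes in uphill of the bail with its foot pointing downhill. Next, pick up the tool.

```bash
cat > pick.py <<'E'
from fit import *
a=load("hk0"); fc=[onz(a,(x*1.4,y*1.4),.15) for x,y in ((60,185),(235,190))]; print("flow cell front",fc)
assert min(f[0] for f in fc)>.5
q=np.load("pics/q.npy"); X,Y,u,n=axes(q[3])
H=np.array([.4275,-.237]); ys=np.radians(-52.5); Xs=np.array([np.cos(ys),np.sin(ys),0])
o=ori(yaw(101)); G=np.r_[H,.313]
bot.reach((.33,.05,.50),ori(yaw(150)))
bot.release()
bot.reach(G+[0,0,.07],o); bot.servo_line(G,max_speed=.12)
bot.grasp(70); ob=bot.get_obs(); print("grip",ob["width"],ob["grip_force"],ob["contact_force"])
bot.servo_line(G+[0,0,.011],max_speed=.08); bot.wait(.2); print(bot.get_obs()["contact_force"])
bot.servo_line(G+[0,0,.011]-.062*Xs); 
bot.servo_line(G+[0,0,.2]-.062*Xs,max_speed=.25); bot.wait(.2)
w=cam("wrist","held"); cam("side","held_s"); ob=bot.get_obs(); print(ob["time_s"],ob["width"],ob["contact_force"])
cv2.imwrite("pics/v6.png",w["frame"][:,:,::-1])
for t in ((.33,0,.56),): print(bot.ik(t,ori(yaw(90))))
E
python3 pick.py
```

```text
flow cell front [array([ 0.5206, -0.471 ,  0.15  ]), array([ 0.5288, -0.2333,  0.15  ])]
grip 0.15648321289108055 68.26802015304565 [-0.6933 -0.1108  3.0792]
[ 0.4967 -0.6591 -0.2257]
17.6917 0.15454689943667085 [-0.1186  0.8427 -0.4755]
[-0.2336 -0.1199  1.6352 -0.      1.6263 -0.2336]
```

View pics/v6.png

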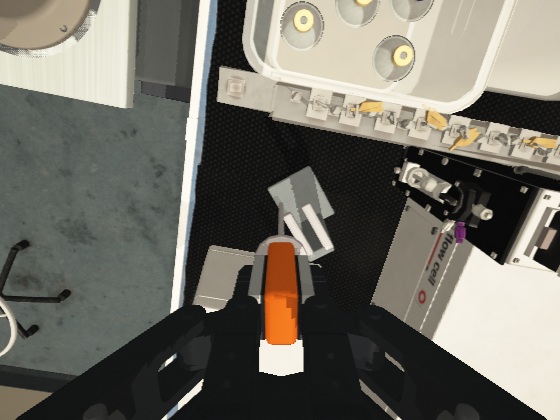

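The handle is firmly gripped, with the collar at (284,245) and the shank running up to about (281,207). I'll zoom in to measure where the foot sits.

Run:
```python
from fit import *
w=load("held"); u0,v0,s=240,180,8
im=cv2.resize(np.ascontiguousarray(w["frame"][v0:v0+74,u0:u0+90,::-1]),None,fx=s,fy=s,interpolation=cv2.INTER_CUBIC)
# camera = ideal mounting in tcp frame
import json
Rc=np.array([[-.0012,-.9465,-.3228],[1,-.0011,-.0004],[0,-.3228,.9465]]); tc=np.array([.083,-.0004,.0303])
def pr(p):
    k=w["intrinsics"]@(Rc.T@(np.array(p)/1e3-tc)); return (k[:2]/k[2]-[u0,v0]+.5)*s-.5
P={"shank@250":(0,0,250),"bend":(0,0,284),"lipbase":(-10,0,284),"lipend":(-10,0,273),"collarfront":(15,0,188),"collarL":(0,15,188),"collarR":(0,-15,188),"handlebot+x":(13,0,184)}
for k,p in P.items():
    z=pr(p); print(k,z); cv2.circle(im,tuple(int(t) for t in z),3,(255,0,255),-1)
cv2.imwrite("pics/v7.png",im)
```

```text
shank@250 [334.909 304.669]
bend [334.2686 192.2448]
lipbase [334.3236 280.068 ]
lipend [334.5131 316.4603]
collarfront [336.6176 419.5981]
collarL [549.3465 615.2645]
collarR [124.0274 615.7056]
handlebot+x [336.7844 470.5508]
```

View pics/v7.png

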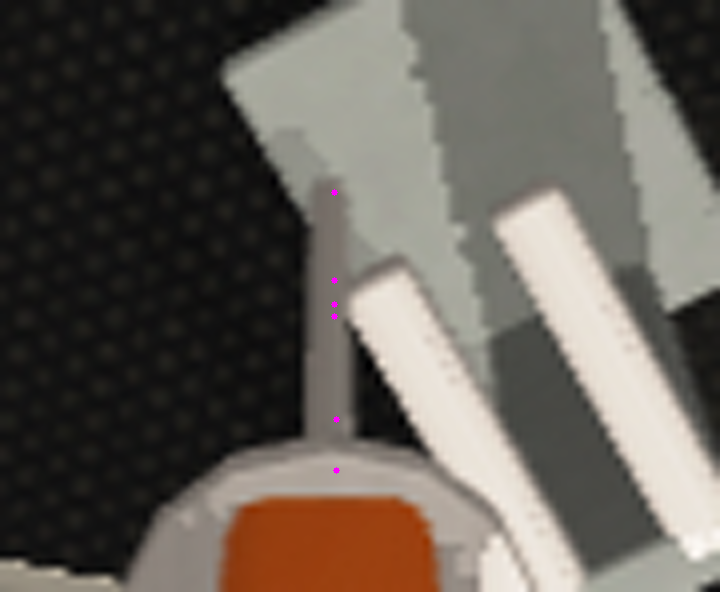

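The foot lies where expected (bend at 284 mm from the TCP, within about 1 mm) and points to tool −x. Next: carry the tool over, insert and hook the bail.

```bash
cat > geo.py <<'E'
from fit import *
q=np.load("pics/q.npy"); q[2]=.1285; X,Y,u,n=axes(q[3]); Z=np.array([0,0,1.]); h=q[:3]
OI=ori(u,-n)
def T(S,nf,Yc=28.5): return pt(q,(S,Yc,nf+284))
def F(): return bot.get_obs()["contact_force"]
E
cat > ins.py <<'E'
from geo import *
for p in (T(40,45),T(40,-64),T(24,-64),T(32,95)): assert bot.ik(p,OI) is not None
bot.reach((.33,-.02,.57),ori(yaw(80)))
bot.reach(T(40,50),OI); bot.wait(.2); f0=F(); print(bot.get_obs()["time_s"],f0)
print("down",bot.servo_line(T(40,-64),max_speed=.08,threshold=5),F()-f0)
print("sweep",bot.servo_line(T(24,-64),max_speed=.04,threshold=5),F()-f0)
for nf in (-55,-49,-44,-38):
    print(nf,bot.servo_line(T(24 if nf<-45 else 28,nf),max_speed=.04,threshold=12)); bot.wait(.15); print(F()-f0)
c=cam("wrist","lift"); cam("side","lift_s"); print(bot.get_obs()["time_s"])
E
python3 ins.py
```

```text
19.7 [-0.4405  1.4129 -1.2928]
down False [ 0.5652 -1.5193  0.7544]
sweep False [-0.7032 -0.8594  0.0934]
-55 False
[ 1.3483 -1.6082 -0.1534]
-49 False
[ 0.2021  0.2586 -0.7456]
-44 False
[ 1.6403 -0.0966 -1.4183]
-38 False
[ 0.8005  0.0121 -0.828 ]
23.8083
```

```bash
cat >> geo.py <<'E'
def avgF(k=12):
    v=[]
    for _ in range(k): bot.wait(.03); v.append(F())
    return np.mean(v,0)
def red(c,box=None):
    im=c["frame"].astype(int); m=(im[...,0]>90)&(im[...,1]<60)&(im[...,2]<60)
    m=m.astype(np.uint8); k,l,st,ce=cv2.connectedComponentsWithStats(m); 
    return sorted([(int(st[i][4]),ce[i].round(1).tolist(),st[i][:4].tolist()) for i in range(1,k)],reverse=True)[:3]
E
python3 - <<'E'
from geo import *
c=load("lift"); print("now",red(c))
for r in (0,12): print("rise",r,"centre",proj(c,pt(q,(27,28.5,-72+r))),[proj(c,pt(q,(27+a,28.5+b,-72+r))).round(0).tolist() for a,b in ((19,0),(-19,0),(0,19),(0,-19))])
print(red(load("lift_s")), red(load("op")))
print("side px rise0/12",proj(load("lift_s"),pt(q,(27,28.5,-72))),proj(load("lift_s"),pt(q,(27,28.5,-60))))
E
```

```text
now [(428, [280.9, 197.3], [265, 189, 32, 19]), (100, [267.7, 266.7], [265, 243, 7, 54]), (86, [485.2, 11.3], [478, 5, 15, 14])]
rise 0 centre [280.9237 194.1145] [[281.0, 175.0], [281.0, 213.0], [261.0, 194.0], [301.0, 194.0]]
rise 12 centre [280.9463 197.7785] [[281.0, 178.0], [281.0, 217.0], [260.0, 198.0], [301.0, 198.0]]
[(5, [219.2, 199.4], [218, 199, 3, 2]), (1, [235.0, 181.0], [235, 181, 1, 1]), (1, [232.0, 183.0], [232, 183, 1, 1])] [(3, [425.0, 245.0], [424, 245, 3, 1]), (2, [434.0, 241.5], [434, 241, 1, 2]), (2, [428.5, 249.0], [428, 249, 2, 1])]
side px rise0/12 [218.8594 205.8539] [219.5696 204.3817]
```

Run:
```python
from geo import *
bot.servo_line(T(30,-5),max_speed=.06); f=avgF()
c=cam("wrist","lift2"); print(f,bot.get_obs()["time_s"]); print(red(c))
for r in (0,45): print("rise",r,proj(c,pt(q,(27,28.5,-72+r))),[proj(c,pt(q,(27+a,28.5+b,-72+r))).round(0).tolist() for a,b in ((19,0),(-19,0),(0,19),(0,-19))])
```

```text
[ 0.6357  0.5567 -1.6984] 24.9583
[(747, [280.8, 193.1], [262, 180, 40, 28]), (95, [291.1, 210.9], [284, 202, 17, 16]), (90, [267.4, 269.0], [264, 245, 8, 54])]
rise 0 [281.0571 187.0087] [[281.0, 169.0], [281.0, 204.0], [263.0, 187.0], [299.0, 187.0]]
rise 45 [281.1394 199.7044] [[281.0, 180.0], [281.0, 219.0], [261.0, 200.0], [302.0, 200.0]]
```

The canister is lifted: the red disc spans rows 180 up and columns 262–302, matching a 45 mm rise. Next, draw it fully out, stand it upright and move it over the tray.

```bash
cat > tray.py <<'E'
from geo import *
b0,b1=load("bl0"),load("bl1")
C0=[(292,437),(356,438),(348,495),(285,492)];C1=[(670,405),(731,401),(723,465),(661,464)]
K=[tri([(b0,(a*1.4,(b-300)*1.4)),(b1,((c-400)*1.4,(d-300)*1.4))]) for (a,b),(c,d) in zip(C0,C1)]
for k in K: print(k)
print("tray",np.mean([k[0] for k in K],0))
OV=ori(X); p1=T(30,58); p2=p1+.09*Z; foot=p2-.284*n*-1*-1
foot=pt(q,(30,28.5,58))+.09*Z; p3=foot+.284*Z
print(p1,p2,p3,[bot.ik(p,o) is not None for p,o in ((p1,OI),(p2,OI),(p3,OV),((.51,.446,.57),OV),((.51,.446,.346),OV))])
E
python3 tray.py
```

```text
(array([ 0.4745,  0.4258, -0.0598]), [np.float64(2.4), np.float64(2.4)])
(array([0.4554, 0.5112, 0.0185]), [np.float64(0.3), np.float64(0.3)])
(array([0.5764, 0.5181, 0.0218]), [np.float64(1.4), np.float64(1.4)])
(array([ 0.5944,  0.4096, -0.0236]), [np.float64(0.3), np.float64(0.3)])
tray [ 0.5252  0.4662 -0.0108]
[0.3552 0.1363 0.4397] [0.3552 0.1363 0.5297] [0.4449 0.2464 0.5677] [True, True, True, True, True]
```

```bash
cat > draw.py <<'E'
from geo import *
C0=[(292,437),(356,438),(348,495),(285,492)];C1=[(670,405),(731,401),(723,465),(661,464)]
for t,C,ox in (("bl0",C0,0),("bl1",C1,400)):
    k=[onz(load(t),((a-ox)*1.4,(b-300)*1.4),.02)[:2] for a,b in C]; print(t,np.mean(k,0),k[0],k[2])
OV=ori(X); p1=T(30,58); p2=p1+.09*Z; p3=pt(q,(30,28.5,58))+.09*Z+.284*Z
bot.servo_line(p1,max_speed=.08)
bot.servo_line(p2,max_speed=.06); bot.wait(.3); print(avgF())
bot.servo_line(p3,OV,max_speed=.08); bot.wait(.3); print(avgF(),bot.get_obs()["time_s"])
c=cam("wrist","up"); s=cam("side","up_s"); s2=cam("scene","up_c")
print(red(c),red(s),red(s2))
ft=p3-.284*Z-.005*X; top=ft+[0,0,-.0225]; print("pred top",top,proj(c,top),proj(s,top),proj(s2,top))
E
python3 draw.py
```

```text
bl0 [0.5134 0.4527] [0.4527 0.3898] [0.5767 0.5206]
bl1 [0.5177 0.4572] [0.4619 0.4032] [0.578  0.5181]
[-0.039   0.1386 -3.4868]
[ 0.1111  0.0532 -3.2692] 30.9333
[(736, [280.5, 196.3], [263, 183, 37, 28]), (157, [268.2, 268.0], [264, 243, 10, 57]), (124, [293.8, 268.4], [290, 243, 8, 56])] [(139, [227.0, 169.6], [219, 163, 17, 13])] []
pred top [0.4417 0.2425 0.2612] [281.2255 201.3485] [225.3774 167.0188] [243.274  169.3416]
```

```bash
cat > place.py <<'E'
from geo import *
tr=np.array([.514,.451,0])+.005*X
p=bot.get_obs()["tool_pos"]
bot.servo_line(np.r_[tr[:2],.55],max_speed=.12)
bot.servo_line(np.r_[tr[:2],.40],max_speed=.12); bot.wait(.3)
print("hang",avgF())
bot.servo_line(np.r_[tr[:2],.372],max_speed=.05); bot.wait(.2)
print("hang2",avgF(8))
for z in (.361,.355,.350,.346):
    bot.servo_line(np.r_[tr[:2],z],max_speed=.02); print(z,avgF(6))
s=cam("side","pl_s"); c=cam("wrist","pl_w"); print(red(s)[:1],red(c)[:1],bot.get_obs()["time_s"])
t=np.array([.514,.451,.052]); print(proj(s,t),proj(c,t))
E
python3 place.py
```

```text
hang [ 0.103  -0.0785 -3.6448]
hang2 [ 0.1191  0.1608 -3.3199]
0.361 [ 0.2469  0.0348 -3.7274]
0.355 [-0.1589 -0.1328 -1.0288]
0.35 [-0.0048  0.1187 -1.096 ]
0.346 [-0.1317 -0.1625 -1.3064]
[(77, [174.3, 197.3], [169, 192, 11, 10])] [(1125, [281.0, 268.1], [265, 243, 33, 69])] 39.15
[172.947  194.8002] [281.2283 205.6433]
```

Contact came between 0.361 and 0.355 as expected. The load is now off the hook, so I'll unhook and check.

```bash
cat > unhook.py <<'E'
from geo import *
tr=np.array([.514,.451,0])+.005*X
bot.servo_line(np.r_[tr[:2],.344],max_speed=.03)
print(bot.servo_line(np.r_[(tr+.026*X)[:2],.344],max_speed=.05,threshold=4),avgF(5))
s=cam("side","un_s"); print(red(s)[:1])
bot.servo_line(np.r_[(tr+.026*X)[:2],.40],max_speed=.08); 
print(avgF(6)); s=cam("side","un2_s"); print(red(s)[:1],bot.get_obs()["time_s"])
cv2.imwrite("pics/v8.png",cv2.resize(np.ascontiguousarray(s["frame"][110:260,110:310,::-1]),None,fx=4,fy=4,interpolation=cv2.INTER_CUBIC))
E
python3 unhook.py
```

```text
False [-0.033   0.0524 -0.972 ]
[(84, [174.2, 197.0], [169, 192, 11, 10])]
[-0.1658 -0.2591 -1.0629]
[(84, [174.2, 197.0], [169, 192, 11, 10])] 41.3833
```

View pics/v8.png

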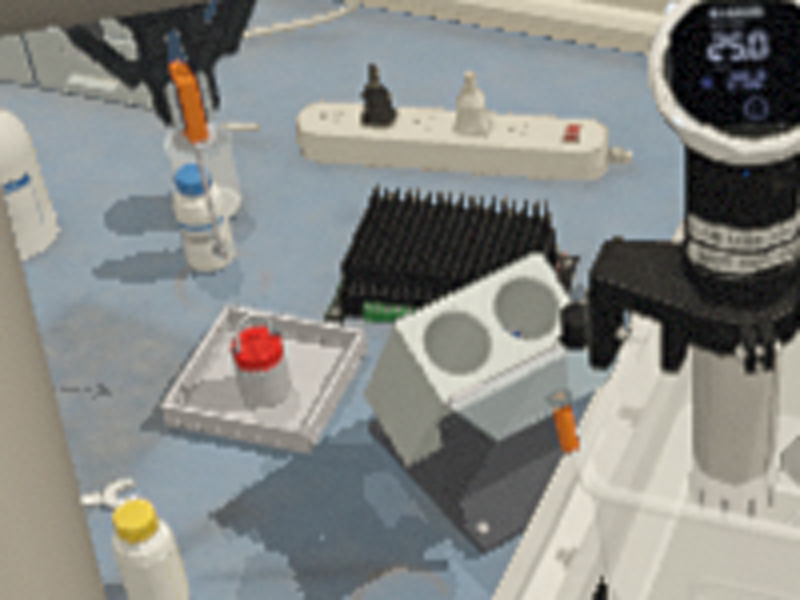

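The red canister stands upright in the tray at (262,370), off the hook, and the cover is still open. Next, return the tool.

```bash
cat > hang.py <<'E'
from geo import *
ys=np.radians(-52.5); Xs=np.array([np.cos(ys),np.sin(ys),0]); G=np.array([.4275,-.237,.313]); o=ori(yaw(101))
p=bot.get_obs()["tool_pos"]
bot.servo_line(np.r_[p[:2],.57],max_speed=.2)
bot.reach((.38,.30,.57),ori(yaw(60)))
bot.reach((.33,-.02,.57),ori(yaw(85)))
bot.reach(G+[0,0,.2]-.062*Xs,o)
bot.servo_line(G+[0,0,.012]-.062*Xs,max_speed=.15); bot.wait(.3); f0=avgF(6)
print("slide",bot.servo_line(G+[0,0,.012],max_speed=.06,threshold=6),avgF(6)-f0)
print("lower",bot.servo_line(G+[0,0,.0003],max_speed=.03,threshold=6),avgF(6)-f0,bot.get_obs()["tool_pos"]-G,bot.get_obs()["time_s"])
E
python3 hang.py
```

```text
slide False [-0.1979 -0.2234 -0.3794]
lower True [-0.5699 -0.2361  5.6702] [-0.0001  0.0001  0.0002] 49.2167
```

Run:
```python
from geo import *
G=np.array([.4275,-.237,.313]); f0=avgF(4)
bot.release(); bot.wait(.2)
bot.servo_line(G+[0,0,.12],max_speed=.12)
bot.reach((.39,-.20,.45),ori(yaw(180))); bot.wait(.3)
def orange(c):
    im=c["frame"].astype(int); m=(im[...,0]>150)&(im[...,1]>50)&(im[...,1]<140)&(im[...,2]<60)
    k,l,st,ce=cv2.connectedComponentsWithStats(m.astype(np.uint8)); return sorted([(int(st[i][4]),ce[i].round(1).tolist()) for i in range(1,k)],reverse=True)[:2]
c=cam("wrist","fin"); print(orange(load("hk1")),orange(c)); s=cam("side","fin_s"); print(red(s)[:1],orange(s),orange(load("un2_s")),orange(load("side0")))
y=lambda c:[np.argwhere((c["frame"][...,0]>180)&(c["frame"][...,1]>130)&(c["frame"][...,2]<60)).mean(0)]
print(y(s),y(load("side0")),bot.get_obs()["time_s"],bot.get_obs()["contact_force"])
```

```text
[(420, [238.6, 248.1]), (5, [226.0, 239.2])] [(424, [238.0, 248.5]), (4, [231.0, 226.2])]
[(84, [174.2, 197.0], [169, 192, 11, 10])] [(138, [425.4, 245.7]), (38, [251.0, 216.7])] [(88, [157.0, 134.8]), (38, [251.0, 216.7])] [(145, [425.6, 245.6]), (21, [231.5, 182.7])]
[array([240.2683, 344.9756])] [array([230.9348, 330.4348])] 53.025 [-0.0249 -1.1408  0.188 ]
```

```bash
python3 -c "
from bench import bot, read_camera
print(bot.close_job())"
```

```text
the job is handed in; nothing more can be done
None
```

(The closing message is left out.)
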